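Reset the air valve of the microscope's anti-vibration table

TASK

The air to the microscope's anti-vibration table has to be throttled afresh: wind the hand-wheel valve fully shut (clockwise seen from above) until it comes up against its stop, then back it off exactly two full turns. Finish while still gripping the wheel's crank handle at that setting, so that it cannot creep while a colleague tightens the lock nut, and leave the spanner, bottle and tip box where they are.

Things in the scene. Friction and masses are not known exactly. Their poses are not given: they have to be found in the camera images.
- valve_wheel (a joint): Turn of the valve's hand wheel about its upright stem, rad, counted over several turns: 0 = fully shut on a rigid stop; grows counter-clockwise seen from above (opening); one turn is 6.283, two turns open is 12.566, at most about 5 turns. Starts 0.5 to 1.8 turns open. Stays where left. Takes about 4 N at the crank handle to turn, a little more at speed; clearly more when closing is the stop.
- wheel_axis (a point): Point on the wheel's upright axis, 195 mm above the bench, level with the middle of the crank handle; fixed. The aluminium hand wheel is 102 mm across: 12 mm thick round rim (top 163 mm above the bench), three spokes, hub nut (top 171 mm). It neither rises nor sinks as it turns.
- handle_mid (a point): Middle of the crank handle's grip, on its axis, 195 mm above the bench and 45 mm from the wheel's axis; goes round with the wheel. With the valve shut it lies from the axis in the -x direction of valve_station.
- crank_handle: Crank handle: black upright round grip, 20 mm thick and 54 mm tall, standing on the wheel's rim (from 168 to 222 mm above the bench); origin at the centre of its lower end, z up. It spins freely on its pin, so it can be gripped from above and carried round in circles without turning the gripper.
- valve_station: Fixed steel globe valve in a pipe run on a 110 x 310 mm plate: origin on the bench under the wheel's axis, z up, y along the 310 mm. A 53 mm pressure gauge stands 88 mm from the axis at +y, its top 131 mm above the bench; nothing of the station is higher than the wheel with its handle.
- spanner: Loose spanner, 180 mm long, lying on the bench on the robot's side of the valve station; bystander.
- media_bottle: Loose small bottle, 54 mm across and 115 mm high, standing behind the valve station; origin at the centre of its underside; bystander.
- tip_box: Loose closed pipette-tip box, 85 x 125 x 68 mm, standing behind the valve station; origin at the centre of its underside; bystander.

How it is judged (in metres and radians):
On the way:
1. the valve is wound fully shut against its stop (value of joint valve_wheel below 0.07 rad), for 0.2 s.
At the end, for the whole second after the job is handed in: After having been wound shut to the stop (within 0.07 rad), the valve stands still two turns open (12.566 rad, within 0.18 rad, about 10 degrees) with the crank handle gripped between the fingers (more than 3 N on it); spanner, bottle and tip box are within 30 mm of where they were (value of joint valve_wheel between 12.386 and 12.746 rad and velocity of joint valve_wheel between -0.1 and 0.1 rad/s and contact force between the fingers and crank_handle above 3 N and distance between the grasp point and handle_mid below 0.045 m and distance of each of spanner, media_bottle, tip_box from where it was at the start of the episode below 0.03 m); the arm keeps its last pose, push and grip.
It fails at once if a bystander is pushed away or knocked over (distance of any of spanner, media_bottle, tip_box from where it was at the start of the episode above 0.03 m or angle between media_bottle's own z axis and vertical above 0.5 rad).
It also fails if it takes over 70 s, if anything falls off the work surface, if the arm or the gripper's body presses on something with over 40 N, if the wrist force passes 120 N, or if a joint passes its speed limit or range.

ROBOT

A 6-joint arm with a two-finger parallel gripper is mounted at the origin on the work surface. World frame = base frame: x ahead of the robot, y to its left, z up, the work surface at z = 0. Lengths are in m, angles in degrees, forces in N, time in s.
With the tool pointing down it reaches from about 0.35 to 0.875 m from the base axis. Payload 4.2 kg.
Tool frame: the origin (TCP) lies on the front face of the gripper's body, between the roots of the fingers; the fingertips stand 70 mm ahead of it and the grasp point (between the pads) lies 51 mm ahead of it (r.nose_length is the distance from the TCP to the fingertips, in m); z points along the fingers, y is the direction in which the jaws open and shut (so a half turn about z gives the same grasp; the last joint's range is limited). The gripper opens to 87 mm and grips with 3 to 60 N. Pads are 19 mm wide; open, the fingers measure 117 mm over their backs; the gripper's body (75 mm by 190 mm) begins 51 mm behind the grasp point.
Start: joints at [-58.178, 22.042, 0.453, 0, -68.411, -14.817], TCP at [0.183, -0.598, 0.292] pointing down, gripper open.
Joint ranges: [-179.83, 179.83], [-69.29, 118.12], [-61.27, 80.66], [-181.25, 117.63], [-171.15, -9.14], [-177.46, 177.46]. Speed limits (degrees/s): [159.86, 159.86, 180, 180, 180, 180].

INTERFACE

Orientations are given as a 3x3 rotation matrix whose columns are the frame's x, y, z axes.
In Python, from station import telemetry, capture, order, r gives the robot as it stands.
- The arm moves only by the tool drive_tool, never from a script. Its argument "series" is a list of rows, each a list of 4 numbers: the shift along the tool's x, y, z as a fraction of full scale, then the turn about the tool's z as a fraction of full scale. In form: [[dx, dy, dz, turn], ...]. A call has 1 to 10 rows; each row is the pose to reach, as a shift and turn from the pose commanded when the call began, along the tool's axes at that moment; what a row does not reach only later rows make up. Full scale, the value 1, is 0.12 m for a shift and 2 rad for a turn. A row lasts 1/8 s, in which the tool goes at most 62.5 mm and 10.7 degrees, less where a joint would pass 70% of its speed; a pose out of reach is approached as far as the arm can. A call with a number of a shift or a turn outside -1 to 1 is refused whole. A call with a gripper value outside its range is refused whole. "fingers" is the finger opening in mm, from 0 to 87, set as the call begins (left out, the last holds). The fingers move at their own pace and stop on an object; the grip force is fixed at half the most. Time passes only in rows, so rows that repeat a pose let the fingers close. It gives the time, the measured TCP pose, the force and the opening at its end, in the units of the state.
- telemetry.sense(): the state, without advancing time (a new reading comes with each control period).
- capture(name): name is "scene" or "top"; returns a dict with "color" (420x560x3 uint8, blue, green, red), "fx", "fy", "cx", "cy" (pixels), "eye" and "attitude" of the camera in the world. Camera axes: x right, y up, looking along -z (the intrinsics and any distortion apply to the point x, -y, -z); pixel columns grow to the right and rows downward; lengths in m; the calibration is good to about 2 mm. A picture is of the moment at which its call begins. There is no depth.
- order.finish_job(): hands the job in, once; it reports no verdict.
The state is a dict: "time_s": time; "joints": joint angles; "joint_velocities": joint speeds; "effort": joint torques, N m; "tcp_pos": TCP position; "ee_rot": TCP orientation; "wrist_force": force on the tool from outside, world axes, zero at the start; "moment": the same for the moment, N m; "gripper_width": opening from 0.0 (shut) to 1.0 (fully open).
Only numpy, scipy, OpenCV 4.12 (cv2) and the standard library are available. Lean on these libraries where they do the work, as an engineer would, in place of code of your own. Each camera call takes 0.05 s, during which the arm holds its last target. There are 200 camera calls.

## Working session

There is one attempt and no reset: what is moved stays moved. The work goes in short steps, Python scripts to look and compute and a tool call to move; the robot and the scene stay as the last step left them, time stands still between calls to the robot, and variables do not carry over. Pictures are saved under pics/ and viewed, about 8 in all and at most 12, crops included, and the job is handed in when it is done.

Besides the shell and the picture viewer there is one more tool, called after "Request:" as name(argument=value, ...) on one line, values as JSON. drive_tool: Moves the arm, as the interface text tells. Shift numbers are shares of 0.12 m and turn numbers shares of 2 rad, none past 1 either way. Its arguments: {"type":"object","properties":{"series":{"type":"array","items":{"type":"array","items":{"type":"number","minimum":-1,"maximum":1}}},"fingers":{"type":"number"}},"required":["series"]}

```bash
mkdir -p pics; ls
python3 - <<'E'
from station import telemetry, capture, order, r
import cv2
s=telemetry.sense(); print(s)
for n in("scene","top"):
    c=capture(n); cv2.imwrite(f"pics/{n}0.png",c["color"]); print(n,{k:v for k,v in c.items() if k!="color"})
E
```

```text
pics
{'time_s': 0.0, 'joints': array([-5.81777895e+01,  2.20893400e+01,  3.79673522e-01, -2.88827931e-02,
       -6.84088536e+01, -1.48186650e+01]), 'joint_velocities': array([-0.0503268 ,  0.03633698,  0.02693331, -0.03092055, -0.0430221 ,
        0.08620624]), 'effort': array([-9.94534312e-04, -3.90662098e+01,  1.87408465e+01,  4.22011122e+00,
        1.10124220e-02, -2.08913302e-04]), 'tcp_pos': array([ 0.18268574, -0.59723835,  0.29117395]), 'ee_rot': array([[-9.56341007e-01, -2.92252288e-01, -6.92426566e-04],
       [-2.92253098e-01,  9.56338908e-01,  2.00475111e-03],
       [ 7.63013685e-05,  2.11958950e-03, -9.99997751e-01]]), 'wrist_force': array([-0.75224564, -0.33127482,  0.10367933]), 'moment': array([ 0.00646305, -0.03077379,  0.01383759]), 'gripper_width': 1.0007941503137765}
scene {'fx': 516.9354191119664, 'fy': 516.9354191119664, 'cx': 279.47783526497756, 'cy': 215.26851077313322, 'eye': array([1.35298559, 0.1266632 , 0.61173506]), 'attitude': array([[-0.13669505, -0.55203995,  0.82253654],
       [ 0.99030812, -0.09675751,  0.09963837],
       [ 0.02458223,  0.82818469,  0.55991592]])}
top {'fx': 501.3607544639497, 'fy': 501.3607544639497, 'cx': 273.1896719774097, 'cy': 215.67075029940705, 'eye': array([0.39835572, 0.0392798 , 1.1180388 ]), 'attitude': array([[-2.48121358e-02,  9.79451097e-01, -2.00149709e-01],
       [-9.99691770e-01, -2.41393764e-02,  5.80140373e-03],
       [ 8.50702087e-04,  2.00231962e-01,  9.79748150e-01]])}
```

View pics/scene0.png

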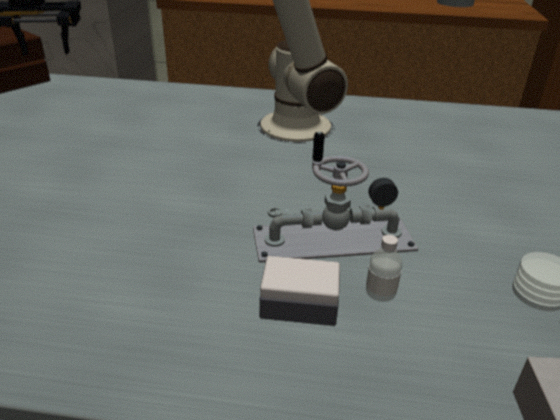

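View pics/top0.png

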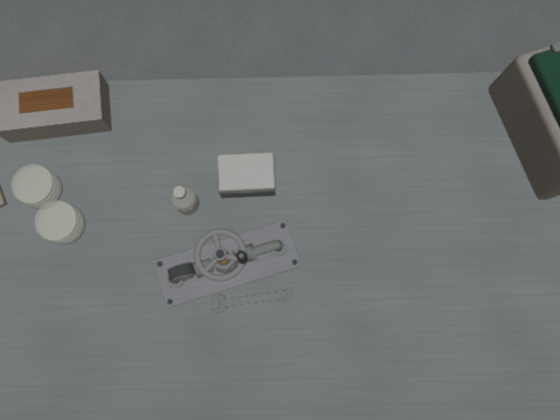

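The scene view has the hub at about (341,165) and the handle at (319,134–161). The top view has the hub at about (220,254) and the handle at (242,257), with the gauge at about (181,272). I'll zoom both for precise pixels.

Run:
```python
import cv2,numpy as np
a=cv2.imread("pics/scene0.png")[125:195,295:395]; b=cv2.imread("pics/top0.png")[220:310,150:305]
a=cv2.resize(a,(700,490),interpolation=3)[:, :]; b=cv2.resize(b,None,fx=5,fy=5,interpolation=3)
a=cv2.resize(a,(400,280)); b=cv2.resize(b,(520,302))
o=np.zeros((590,700,3),np.uint8); o[:280,:400]=a; o[285:587,:520]=b
cv2.imwrite("pics/z.png",o)
```

```text
(no output)
```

View pics/z.png

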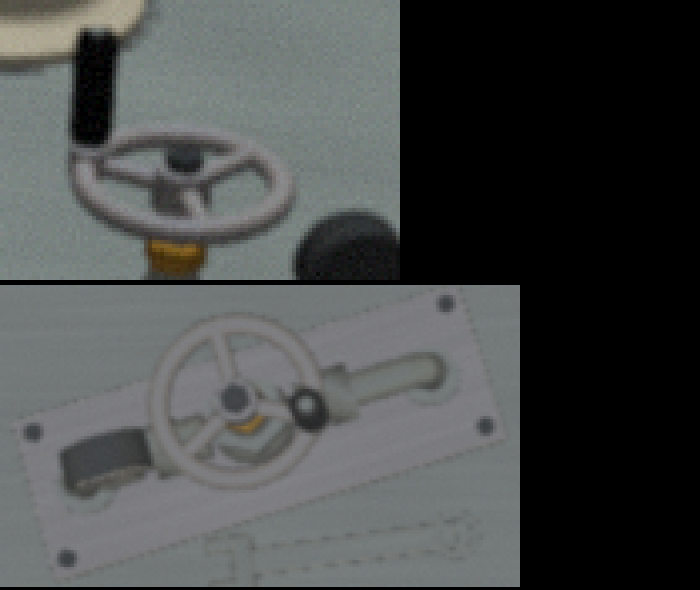

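```bash
cat > h.py <<'E'
import numpy as np
from station import telemetry, capture, order, r
def ray(c,u,v):
    d=c["attitude"]@np.array([(u-c["cx"])/c["fx"],-(v-c["cy"])/c["fy"],-1.]); return c["eye"],d/np.linalg.norm(d)
def plane(c,u,v,z):
    e,d=ray(c,u,v); return e+d*(z-e[2])/d[2]
def tri(a,pa,b,pb):
    A=0;y=0
    for c,p in((a,pa),(b,pb)):
        e,d=ray(c,*p);P=np.eye(3)-np.outer(d,d);A=A+P;y=y+P@e
    return np.linalg.solve(A,y)
def proj(c,p):
    q=c["attitude"].T@(np.asarray(p)-c["eye"]); return c["cx"]-c["fx"]*q[0]/q[2],c["cy"]+c["fy"]*q[1]/q[2]
E
python3 - <<'E'
from h import *
np.set_printoptions(precision=4,suppress=True)
s=capture("scene");t=capture("top")
hub=tri(s,(341,163.3),t,(220,253.7));print("hub",hub,proj(s,hub),proj(t,hub))
print("rim",tri(s,(340.9,170.5),t,(220.8,254.6)))
h=tri(s,(319.2,133),t,(242.6,257.2));print("htop",h)
print(plane(s,319.2,133,.222),plane(t,242.6,257.2,.222),"mid",plane(s,318.5,146.7,.195))
B=[plane(t,u,v,.01) for u,v in((159.8,263.8),(170,301.4),(282.9,225.4),(294.6,262))]
print(np.mean(B,0)); 
for a,b in((0,2),(1,3)): print("yaw y", np.degrees(np.arctan2(*(B[a]-B[b])[1::-1])), np.linalg.norm(B[a]-B[b]))
print("tip/bottle/gauge",plane(t,246,172,.068),plane(t,180,192,.115),plane(t,180,268,.12))
E
```

```text
hub [0.5207 0.1355 0.171 ] (np.float64(341.5262369996774), np.float64(163.29017193108484)) (np.float64(220.49773238325386), np.float64(253.67334557131966))
rim [0.5208 0.1361 0.1563]
htop [0.507  0.0909 0.2202]
[0.5109 0.0911 0.222 ] [0.5067 0.0907 0.222 ] mid [0.5105 0.0916 0.195 ]
[0.5207 0.1369 0.01  ]
yaw y 106.1612878453661 0.28598773597705096
yaw y 106.11434171813083 0.28554407951635596
tip/bottle/gauge [0.7113 0.0898 0.068 ] [0.6578 0.2242 0.115 ] [0.5006 0.2213 0.12  ]
```

Triangulation agrees with the stated heights. The axis is at (0.521, 0.136) and station x is at a yaw of 16.15°. The handle sits at about 255° in the world, which puts the valve at about 419° (1.16 turns), the only value in the given range. Approach now, raised and in five legs.

Request:
drive_tool(series=[[-0.1,0.1,-0.33,0],[-0.4,0.44,-0.33,0],[-0.7,0.75,-0.33,0],[-0.856,0.941,-0.33,0]], fingers=60)

```text
time_s: 0.7
tcp_pos: [0.2486, -0.4577, 0.3319]
ee_rot: [[-0.956, -0.294, 0.0], [-0.294, 0.956, 0.0], [-0.0, 0.0, -1.0]]
wrist_force: [0.5, 0.2, 1.3]
gripper_width: 0.706
```

Request:
drive_tool(series=[[-0.3,0.33,0,0],[-0.6,0.65,0,0],[-0.856,0.941,0,0],[-0.856,0.941,0,0]])

```text
time_s: 1.2
tcp_pos: [0.3139, -0.3195, 0.3322]
ee_rot: [[-0.955, -0.297, 0.001], [-0.297, 0.955, 0.0], [-0.001, -0.0, -1.0]]
wrist_force: [-0.0, -0.2, 0.3]
gripper_width: 0.689
```

Request:
drive_tool(series=[[-0.3,0.33,0,0],[-0.6,0.65,0,0],[-0.856,0.941,0,0],[-0.856,0.941,0,0]])

```text
time_s: 1.7
tcp_pos: [0.3793, -0.1822, 0.3319]
ee_rot: [[-0.955, -0.296, 0.0], [-0.296, 0.955, 0.0], [-0.0, -0.0, -1.0]]
wrist_force: [0.5, 0.8, -0.1]
gripper_width: 0.691
```

Request:
drive_tool(series=[[-0.3,0.33,0,0],[-0.6,0.65,0,0],[-0.856,0.941,0,0],[-0.856,0.941,0,0]])

```text
time_s: 2.2
tcp_pos: [0.4447, -0.0447, 0.3315]
ee_rot: [[-0.956, -0.294, -0.001], [-0.294, 0.956, -0.0], [0.001, -0.0, -1.0]]
wrist_force: [-0.2, -0.1, -0.1]
gripper_width: 0.694
```

Request:
drive_tool(series=[[-0.3,0.33,0,0],[-0.6,0.65,0,0],[-0.856,0.941,0,0],[-0.856,0.941,0,0],[-0.856,0.941,0,0]])

```text
time_s: 2.82
tcp_pos: [0.5087, 0.0909, 0.3315]
ee_rot: [[-0.957, -0.291, -0.001], [-0.291, 0.957, -0.001], [0.001, -0.0, -1.0]]
wrist_force: [0.9, 0.8, 0.1]
gripper_width: 0.691
```

Run:
```python
from h import *
import cv2
np.set_printoptions(precision=4,suppress=True)
s=telemetry.sense();print(s["time_s"],s["joints"],s["tcp_pos"],s["ee_rot"],s["wrist_force"])
R=s["ee_rot"];d=np.array([.509,.0925,.249])-s["tcp_pos"];print("to go (fractions)",R.T@d/.12)
a=capture("scene")["color"];t=capture("top");b=t["color"]
print(proj(t,(.509,.0925,.222)))
o=np.hstack([cv2.resize(a[60:210,240:400],None,fx=2.4,fy=2.4),cv2.resize(b[190:340,150:310],None,fx=2.4,fy=2.4)])
cv2.imwrite("pics/a1.png",o)
```

```text
2.825 [  28.1499    9.8961  -10.7724    0.0036  -69.4118 -101.2385] [0.5087 0.0909 0.3315] [[-0.9567 -0.2909 -0.0012]
 [-0.2909  0.9567 -0.0007]
 [ 0.0014 -0.0003 -1.    ]] [0.925  0.8094 0.076 ]
to go (fractions) [-0.0073  0.012   0.6872]
(np.float64(241.58809326150725), np.float64(255.97537989412615))
```

View pics/a1.png

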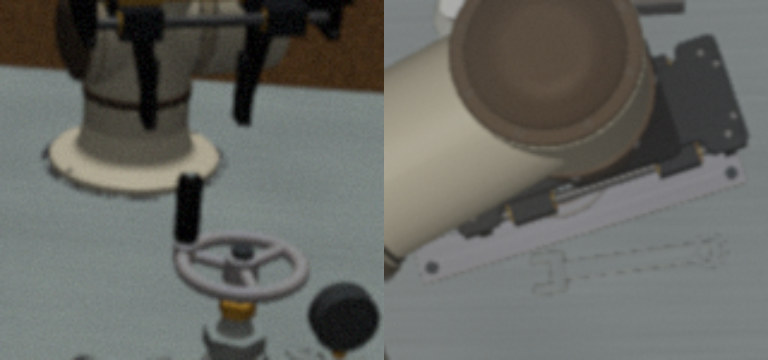

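The fingers straddle the handle in the scene view (fingertips at 148 and 243, handle at 188 in the crop). Descend and close.

Request:
drive_tool(series=[[0,0.01,0.2,0],[0,0.01,0.4,0],[0,0.01,0.55,0],[0,0.01,0.68,0],[0,0.01,0.68,0]])

```text
time_s: 3.55
tcp_pos: [0.5077, 0.0922, 0.2496]
ee_rot: [[-0.957, -0.291, -0.002], [-0.291, 0.957, -0.001], [0.002, -0.0, -1.0]]
wrist_force: [0.6, -0.6, 1.0]
gripper_width: 0.692
```

Request:
drive_tool(series=[[0,0,0,0],[0,0,0,0],[0,0,0,0],[0,0,0,0],[0,0,0,0],[0,0,0,0],[0,0,0,0],[0,0,0,0]], fingers=0)

```text
time_s: 4.55
tcp_pos: [0.5083, 0.0921, 0.2505]
ee_rot: [[-0.956, -0.293, -0.001], [-0.293, 0.956, -0.003], [0.002, -0.003, -1.0]]
wrist_force: [0.7, -5.5, 1.3]
gripper_width: 0.219
```

Run:
```python
from h import *
import cv2
np.set_printoptions(precision=4,suppress=True)
s=telemetry.sense();print(s["time_s"],s["tcp_pos"],s["wrist_force"],s["gripper_width"]*87)
cv2.imwrite("pics/a2.png",cv2.resize(capture("scene")["color"][80:230,240:400],None,fx=3,fy=3))
```

```text
4.55 [0.5083 0.0921 0.2505] [ 0.7236 -5.5285  1.2788] 19.058998238956956
```

View pics/a2.png

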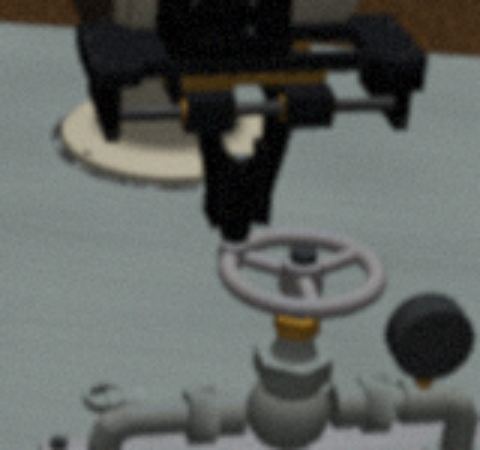

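Gripped (opening 19 mm, handle between the pads). Now work out the circle rows.

```bash
cat > circ.py <<'E'
import numpy as np
A=np.array([.5207,.136]);y=np.radians(197.005)
X=np.array([np.cos(y),np.sin(y)]);Y=np.array([np.cos(y+np.pi/2),np.sin(y+np.pi/2)]);Y=-Y if Y@[-.29,.956]<0 else Y
def pt(a,R=.045): return A+R*np.array([np.cos(np.radians(a)),np.sin(np.radians(a))])
def rows(p0,angs,R=.045):
    print([[round(float(v@X)/.12,3),round(float(v@Y)/.12,3),0,0] for v in (pt(a,R)-p0 for a in angs)])
E
python3 - <<'E'
from circ import *
p=np.array([.5088,.0932])
rows(p,[254.5-18*k for k in range(1,11)])
rows(pt(74.5),[74.5-18*k for k in range(1,11)])
E
```

```text
[[0.09, 0.074, 0, 0], [0.15, 0.175, 0, 0], [0.175, 0.289, 0, 0], [0.164, 0.406, 0, 0], [0.117, 0.514, 0, 0], [0.039, 0.601, 0, 0], [-0.062, 0.661, 0, 0], [-0.176, 0.686, 0, 0], [-0.293, 0.675, 0, 0], [-0.401, 0.628, 0, 0]]
[[-0.088, -0.078, 0, 0], [-0.147, -0.179, 0, 0], [-0.173, -0.293, 0, 0], [-0.162, -0.41, 0, 0], [-0.115, -0.518, 0, 0], [-0.037, -0.606, 0, 0], [0.064, -0.665, 0, 0], [0.179, -0.691, 0, 0], [0.295, -0.679, 0, 0], [0.403, -0.633, 0, 0]]
```

Request:
drive_tool(series=[[0.09,0.074,0,0],[0.15,0.175,0,0],[0.175,0.289,0,0],[0.164,0.406,0,0]])

```text
time_s: 5.1
tcp_pos: [0.4771, 0.135, 0.2506]
ee_rot: [[-0.956, -0.293, 0.005], [-0.293, 0.956, 0.001], [-0.005, -0.001, -1.0]]
wrist_force: [11.9, -5.2, -8.6]
gripper_width: 0.218
```

Request:
drive_tool(series=[[-0.047,0.108,0,0],[-0.125,0.195,0,0],[-0.226,0.255,0,0],[-0.34,0.28,0,0],[-0.457,0.269,0,0],[-0.565,0.222,0,0]])

```text
time_s: 5.85
tcp_pos: [0.5312, 0.1789, 0.2505]
ee_rot: [[-0.956, -0.293, -0.004], [-0.293, 0.956, -0.003], [0.005, -0.001, -1.0]]
wrist_force: [-5.2, -3.6, 5.3]
gripper_width: 0.222
```

Request:
drive_tool(series=[[-0.088,-0.078,0,0],[-0.147,-0.179,0,0],[-0.173,-0.293,0,0],[-0.162,-0.41,0,0],[-0.115,-0.518,0,0]])

```text
time_s: 6.48
tcp_pos: [0.5663, 0.1246, 0.2505]
ee_rot: [[-0.956, -0.293, 0.007], [-0.293, 0.956, 0.003], [-0.007, 0.001, -1.0]]
wrist_force: [3.9, 4.6, 0.2]
gripper_width: 0.221
```

Request:
drive_tool(series=[[0.078,-0.088,0,0],[0.179,-0.147,0,0],[0.294,-0.173,0,0],[0.41,-0.161,0,0],[0.518,-0.115,0,0],[0.518,-0.115,0,0]])

```text
time_s: 7.22
tcp_pos: [0.5085, 0.0918, 0.2505]
ee_rot: [[-0.956, -0.292, 0.001], [-0.292, 0.956, -0.001], [-0.0, -0.001, -1.0]]
wrist_force: [1.4, -1.4, 1.2]
gripper_width: 0.219
```

Run:
```python
from circ import *
from h import telemetry
s=telemetry.sense();d=s["tcp_pos"][:2]-A
print(s["time_s"],s["tcp_pos"],s["wrist_force"],s["ee_rot"][:2,0],np.degrees(np.arctan2(d[1],d[0]))%360,np.hypot(*d),"cmd",pt(254.5))
# cmd to be approached: 254.5 -> finer towards 196
rows(pt(254.5),[240,225,213,204,200,198,198])
rows(pt(198),[196,193,190,187,184,184,184])
```

```text
7.225 [0.50845647 0.09183189 0.25047631] [ 1.37390122 -1.43002477  1.1586097 ] [-0.95631441 -0.2923397 ] 254.50647024920903 0.045833679306437426 cmd [0.50867427 0.09263663]
[[0.073, 0.061, 0, 0], [0.13, 0.14, 0, 0], [0.159, 0.213, 0, 0], [0.171, 0.271, 0, 0], [0.173, 0.297, 0, 0], [0.173, 0.31, 0, 0], [0.173, 0.31, 0, 0]]
[[-0.0, 0.013, 0, 0], [-0.001, 0.033, 0, 0], [-0.003, 0.052, 0, 0], [-0.006, 0.072, 0, 0], [-0.01, 0.091, 0, 0], [-0.01, 0.091, 0, 0], [-0.01, 0.091, 0, 0]]
```

Request:
drive_tool(series=[[0.073,0.061,0,0],[0.13,0.14,0,0],[0.159,0.213,0,0],[0.171,0.271,0,0],[0.173,0.297,0,0],[0.173,0.31,0,0],[0.173,0.31,0,0]])

```text
time_s: 8.1
tcp_pos: [0.4791, 0.1222, 0.2505]
ee_rot: [[-0.956, -0.294, 0.003], [-0.294, 0.956, -0.002], [-0.002, -0.003, -1.0]]
wrist_force: [9.1, -5.2, -2.1]
gripper_width: 0.217
```

Request:
drive_tool(series=[[0,0.013,0,0],[-0.001,0.033,0,0],[-0.001,0.033,0,0],[-0.003,0.052,0,0],[-0.003,0.052,0,0]])

```text
time_s: 8.72
tcp_pos: [0.4788, 0.1235, 0.2505]
ee_rot: [[-0.956, -0.293, 0.003], [-0.293, 0.956, -0.012], [0.001, -0.012, -1.0]]
wrist_force: [18.7, -25.3, -5.5]
gripper_width: 0.221
```

The reaction is about 29 N tangentially (against 4 N running) with the handle at 196.6°, where geometry predicts 196.2°. The stop is reached. Hold briefly, then open by two turns.

Request:
drive_tool(series=[[0,0.01,0,0],[0,0.01,0,0],[0,0.01,0,0]])

```text
time_s: 9.1
tcp_pos: [0.4787, 0.1237, 0.2505]
ee_rot: [[-0.956, -0.293, 0.003], [-0.293, 0.956, -0.014], [0.001, -0.014, -1.0]]
wrist_force: [20.7, -30.0, -5.2]
gripper_width: 0.218
```

Run:
```python
from circ import *
import circ
from h import telemetry
s=telemetry.sense();d=s["tcp_pos"][:2]-A;print(s["tcp_pos"],s["wrist_force"],s["gripper_width"],np.degrees(np.arctan2(d[1],d[0]))%360)
p=pt(190)+.0012*Y
circ.A=np.array([.5213,.1355])
rows(p,[196.4]+[196.4+20*k for k in range(1,10)])          # ->376.4
rows(pt(16.4),[16.4+20*k for k in range(1,10)])            # half turn -> 196.4
rows(pt(196.4),[196.4+20*k for k in range(1,10)])
```

```text
[0.47869497 0.12373258 0.25052531] [ 20.74720604 -29.99999833  -5.20511044] 0.21762745950116655 196.28026011910967
[[-0.001, -0.057, 0, 0], [-0.022, -0.186, 0, 0], [-0.086, -0.299, 0, 0], [-0.185, -0.384, 0, 0], [-0.307, -0.43, 0, 0], [-0.437, -0.431, 0, 0], [-0.56, -0.388, 0, 0], [-0.66, -0.305, 0, 0], [-0.727, -0.193, 0, 0], [-0.751, -0.065, 0, 0]]
[[0.021, 0.128, 0, 0], [0.085, 0.242, 0, 0], [0.184, 0.327, 0, 0], [0.306, 0.373, 0, 0], [0.436, 0.374, 0, 0], [0.559, 0.331, 0, 0], [0.66, 0.248, 0, 0], [0.726, 0.136, 0, 0], [0.75, 0.008, 0, 0]]
[[-0.021, -0.128, 0, 0], [-0.085, -0.242, 0, 0], [-0.184, -0.327, 0, 0], [-0.306, -0.373, 0, 0], [-0.436, -0.374, 0, 0], [-0.559, -0.331, 0, 0], [-0.66, -0.248, 0, 0], [-0.726, -0.136, 0, 0], [-0.75, -0.008, 0, 0]]
```

Request:
drive_tool(series=[[-0.001,-0.057,0,0],[-0.022,-0.186,0,0],[-0.086,-0.299,0,0],[-0.185,-0.384,0,0],[-0.307,-0.43,0,0],[-0.437,-0.431,0,0],[-0.56,-0.388,0,0],[-0.66,-0.305,0,0],[-0.727,-0.193,0,0],[-0.751,-0.065,0,0]])

```text
time_s: 10.35
tcp_pos: [0.5659, 0.1473, 0.2504]
ee_rot: [[-0.956, -0.292, 0.001], [-0.292, 0.956, -0.003], [-0.0, -0.003, -1.0]]
wrist_force: [1.0, -5.5, 4.4]
gripper_width: 0.217
```

Request:
drive_tool(series=[[0.021,0.128,0,0],[0.085,0.242,0,0],[0.184,0.327,0,0],[0.306,0.373,0,0],[0.436,0.374,0,0],[0.559,0.331,0,0],[0.66,0.248,0,0],[0.726,0.136,0,0],[0.75,0.008,0,0]])

```text
time_s: 11.48
tcp_pos: [0.4786, 0.1242, 0.2505]
ee_rot: [[-0.956, -0.293, 0.003], [-0.293, 0.956, 0.003], [-0.004, 0.002, -1.0]]
wrist_force: [2.7, 5.8, -0.5]
gripper_width: 0.221
```

Request:
drive_tool(series=[[-0.021,-0.128,0,0],[-0.085,-0.242,0,0],[-0.184,-0.327,0,0],[-0.306,-0.373,0,0],[-0.436,-0.374,0,0],[-0.559,-0.331,0,0],[-0.66,-0.248,0,0],[-0.726,-0.136,0,0],[-0.75,-0.008,0,0]])

```text
time_s: 12.6
tcp_pos: [0.5661, 0.1466, 0.2505]
ee_rot: [[-0.957, -0.292, 0.001], [-0.292, 0.957, -0.004], [0.0, -0.004, -1.0]]
wrist_force: [1.3, -4.1, 4.9]
gripper_width: 0.223
```

Request:
drive_tool(series=[[0.021,0.128,0,0],[0.085,0.242,0,0],[0.184,0.327,0,0],[0.306,0.373,0,0],[0.436,0.374,0,0],[0.559,0.331,0,0],[0.66,0.248,0,0],[0.726,0.136,0,0],[0.75,0.008,0,0],[0.75,0.008,0,0]])

```text
time_s: 13.85
tcp_pos: [0.479, 0.1227, 0.2505]
ee_rot: [[-0.956, -0.292, 0.002], [-0.292, 0.956, 0.0], [-0.002, -0.001, -1.0]]
wrist_force: [5.8, -1.0, 1.1]
gripper_width: 0.22
```

Request:
drive_tool(series=[[0,0,0,0],[0,0,0,0],[0,0,0,0],[0,0,0,0]])

```text
time_s: 14.35
tcp_pos: [0.479, 0.1229, 0.2505]
ee_rot: [[-0.956, -0.293, 0.002], [-0.293, 0.956, -0.002], [-0.001, -0.002, -1.0]]
wrist_force: [5.8, -2.1, 0.4]
gripper_width: 0.22
```

Run:
```python
from circ import *
from h import *
import cv2
s=telemetry.sense()
for B in (A,np.array([.5213,.1355])):
    d=s["tcp_pos"][:2]-B;print(np.degrees(np.arctan2(d[1],d[0]))%360,np.hypot(*d))
print(s["time_s"],s["tcp_pos"],s["wrist_force"],s["gripper_width"],s["joint_velocities"])
a=capture("scene")["color"];t=capture("top")["color"]
cv2.imwrite("pics/f.png",np.hstack([cv2.resize(a[80:330,230:430],(400,500)),cv2.resize(t[130:330,130:310],(400,500))]))
```

```text
197.51009239443928 0.043684210859814755
196.65621821900953 0.0441108706998183
14.35 [0.47903994 0.12285657 0.25045795] [ 5.77512757 -2.07174581  0.41786406] 0.21974537894802917 [0.0562399  0.00484042 0.0053938  0.01341281 0.00419805 0.05755114]
```

View pics/f.png

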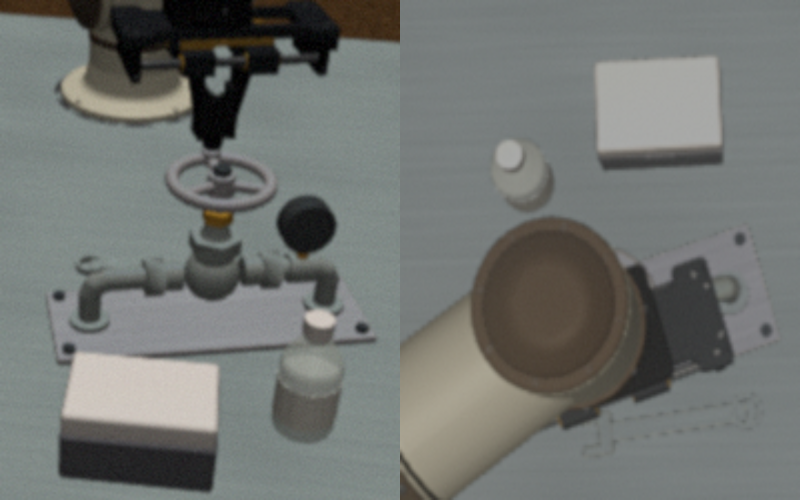

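The handle is gripped behind the hub, toward -x of the station (scene crop about (212,150)). The bottle, box and spanner are where they were. The angle relative to the stop is about 720° + 1°, and everything is at rest.

```bash
python3 -c "
from station import order; print(order.finish_job())"
```

```text
the job is handed in; nothing more can be done
None
```

The valve is set two full turns open from its stop, the gripper still holds the crank handle, and I have handed the job in. No verdict came back.

- **Winding shut:** I gripped the handle from above and wound the wheel clockwise about 1.16 turns. It came up against the stop at a handle angle of 196.3–196.6°, where the station's geometry predicts 196.2°. The reaction there was about 30 N, against about 4 N to turn it, and I held it for more than 0.2 s.
- **Backing off:** I then carried the handle exactly two turns counter-clockwise. At the end it stood at 196.7–197.5° depending on the axis estimate used, so about 1° from 720°; the tolerance is 10°.
- **Final state:** the fingers are closed on the handle at a 19 mm opening, with a wrist force of about 6 N and the arm at rest. The clock read 14.35 s at the last check.
- **Bystanders:** the spanner, bottle and tip box look unmoved in the last picture. I judged this by eye and did not measure it.
- **Disagreements:** the two cameras' estimates of the handle's position differed by about 4 mm. My first estimate of the wheel's axis was about 1 mm off, and I corrected it before opening the valve. No check failed.

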